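Pop the fuse hatch

ROBOT

A 6-joint arm with a two-finger parallel gripper is mounted at the origin on a cart in front of the work surface, level with it; the furniture and walls round the work are solid. World frame = base frame: x ahead of the robot, y to its left, z up, the work surface at z = 0. Lengths are in m, angles in rad, forces in N, time in s.
With the tool pointing down it reaches from about 0.35 to 0.975 m from the base axis. Payload 4.9 kg.
Tool frame: the origin (TCP) lies midway between the tips of the shut fingers; the grasp point (between the pads) lies 19 mm behind it; z points along the fingers, y is the line along which they close (so a half turn about z gives the same grasp; the last joint's range is limited). The gripper opens to 85 mm and grips with 20 to 120 N. Pads are 22 mm wide; open, the fingers measure 114 mm over their backs; the gripper's body (76 mm by 85 mm) begins 54 mm behind the grasp point. The pads swing forward as they close: fully open they stand 13 mm farther back than shut.
Start: joints at [1.152, 0.053, 1.613, -0, 1.476, -0.119], TCP at [0.185, 0.597, 0.231] pointing down, gripper open.
Joint ranges: [-3.01, 3.01], [-1.01, 2.22], [0.06, 2.58], [-1.02, 4.17], [0.09, 2.62], [-3.14, 3.14]. Speed limits (rad/s): [2.57, 2.57, 3.14, 3.14, 3.14, 3.14].

INTERFACE

Orientations are given as a rotation vector (axis times angle).
In Python, from station import ctrl gives the robot as it stands. The module is installed in compiled form; this text tells all that it offers.
- The arm moves only by the shell command python3 -m handwheel 'ROWS' [OPENING] [FORCE]. ROWS is JSON, a list of rows, each a list of 2 entries, a list of its own where there are three numbers: the shift along the tool's x, y, z in cm, then the turn, a rotation vector about the tool's x, y, z in rad. In form: [[[tx, ty, tz], [ax, ay, az]], ...]. A call has 1 to 5 rows; each row is the pose to reach, as a shift and turn from the pose commanded when the call began, along the tool's axes at that moment; what a row does not reach only later rows make up. A row lasts 1/8 s, in which the tool goes at most 62.5 mm and 10.7 degrees, less where a joint would pass 70% of its speed; a pose out of reach is approached as far as the arm can. A call with a gripper value outside its range is refused whole. OPENING is the gripper's target within -1 to 1 (shut at 1, half-way at 0, fully open at -1), set as the call begins (- or left out, the last holds). The fingers move at their own pace and stop on an object; FORCE is the grip in N (left out, the last holds). Time passes only in rows, so rows that repeat a pose let the fingers close. It gives the time, the measured TCP pose, the force, the opening and the grip force at its end, in the units of the state.
- ctrl.get_obs(): the state, without advancing time (a new reading comes with each control period).
- ctrl.get_image(name): name is "side" or "top" or "wrist"; returns the picture (400x640x3 uint8, blue, green, red); there is no depth.
- ctrl.calibration(name): a dict with "fx", "fy", "cx", "cy" (pixels), "k1" (the pictures are not rectified: a ray, as slopes to the right and down, at radius r is drawn at 1 + k1 r^2 times it, then the intrinsics apply), "R" (3x3) and "t" (3): a world point X has camera coordinates R X + t. Camera axes: x right, y down, z forward; pixel columns grow to the right and rows downward; lengths in m; the calibration is good to about 2 mm. A picture is of the moment at which its call begins: read the wrist's pose just before it. calibration takes no time and is no camera call; for the wrist camera it gives the pose at the moment of the call.
- ctrl.finish_job(): hands the job in; it is judged then, once.
Trained networks look in the newest picture that a camera, given by its name, has taken for a name from the list of things; names that differ only in an ending like _2 or _b are one class to them, and where a whole thing is asked for, a point or a joint stands for the part that bears it (a point fixed in the world has none). Each returns a list of dicts, best first, with "score" (0 to 1); they miss things now and then, are a little off and sometimes report something else, mostly with a low value. They report only what shows in the picture. A call takes as long as a camera call. They do not tell look-alikes from the thing itself.
- ctrl.look_for(camera, query): "position" ([column, row] in pixels, amid what is visible of it).
- ctrl.landmark_of(camera, query): "position" ([column, row] in pixels: a listed point, or the origin of a listed thing).
The state is a dict: "t": time; "q": joint angles; "dq": joint speeds; "effort": joint torques, N m; "tool_pos": TCP position; "tool_rot": TCP orientation; "contact_force": force on the tool from outside, world axes, zero at the start; "wrist_torque": the same for the moment, N m; "opening": finger opening in m; "grip_force": force on a finger pad.
Only numpy, scipy, OpenCV 4.12 (cv2) and the standard library are available. Lean on these libraries where they do the work, as an engineer would, in place of code of your own. Each camera call takes 0.05 s, during which the arm holds its last target. There are 200 camera calls.

TASK

The hatch of the grey fuse box on the bench has a push-push latch, and a round steel test block lies on it. With the fingers, push the block sideways along the box, off the hatch and wholly onto the fixed part of the box's top to the left; then press the hatch down once near its front edge until the latch lets go, take the hand away so that it pops up, see that it stays wide open, and finish touching nothing. Nothing is to be picked up or tipped, the hatch must not be opened under the block or pushed back down after it has popped, and the other things stay where they are.

Things in the scene. Friction and masses are not known exactly. Their poses are not given: they have to be found in the camera images.
- fuse_box: Grey metal fuse box fixed to the bench, 120 (x) x 230 (y) x 60 mm high; origin: centre of its underside; -x face (vent slots) is the front, +y its left end. Flat top at z = 60 mm: the hatch fills x -40..40, y -75..-5 mm, flush (up to 1 mm proud); all else is fixed. The block goes on the free top left of it, y -3..111 mm, which ends in a rim 5 mm high. Right of the hatch is a bare strip, no rim.
- hatch_press (a point): Middle of the round mark where the hatch is to be pressed, on the top face of the hatch, 20 mm behind its front free edge and 60 mm in front of its hinge; moves with the hatch.
- hatch_edge (a point): Middle of the hatch's front free edge, on the top face; moves with the hatch: about 60 mm above the bench when shut, about 140 mm when open.
- hatch (a joint): Hatch angle, rad, about its level rear (+x) edge: 0 to 0.01 latched shut, negative pressed in (stop at -0.085), positive open, 1.3 fully open, nearly upright. Sprung open: 7 to 10 N at the mark press it in, the latch lets go about 4 mm down; it then follows the rising finger and swings open by itself in 1 s and stays. Shut, it carries the block without moving. Pushed down again it may relatch.
- tumbler (a joint): Latch tumbler inside the box, rad: 0 hooked; 0.5 let go (from the press until the hatch is about 0.9 rad open); it falls back to 0, set for the next closing, when the hatch is fully open. Not to be touched.
- block_c: Round steel test block, a flat disc 60 mm across and 10 mm thick, about 0.2 kg, lying flat on the hatch at the start; origin at the centre of its underside. It slides on the box's top when pushed at its side; its centre must come to y > 27 mm in the box's frame to be off the hatch, and touches the rim at y = 81 mm.
- loupe: Black eye loupe, 32 mm across, 26 mm high, on the bench near the left end of the fuse box; bystander.
- hex_key: Black hex key 28 x 72 x 7 mm on the bench behind the fuse box; bystander.
- ring4: Steel bearing ring, 90 mm across, 18 mm high, on the bench to the right; bystander. The tall hardness tester on its low base (front edge about 0.48 m ahead of the robot) stands behind it: arms that start on the right pass close to the robot on their way to the fuse box.
- gauge_pin: Upright steel gauge pin 12 mm across, 30 mm high, to the right; bystander.
There are look-alikes about, which are no part of the job. Leave any blue or orange look-alike of the block_c alone.

How it is judged:
By the outcome, as a careful person would: the job done as asked, in the order asked, and still so for the second after the job is handed in, with the robot touching nothing.
It also fails if it takes over 45 s, if anything falls off the work surface, if the arm or the gripper's body presses on something with over 40 N, if the wrist force passes 120 N, or if a joint passes its speed limit or range.

## Working session

There is one attempt and no reset: what is moved stays moved. The work goes in short steps, Python scripts to look and compute and a shell command to move; the robot and the scene stay as the last step left them, time stands still between calls to the robot, and variables do not carry over. Pictures are saved under pics/ and viewed, at most 10 in all, crops included, and the job is handed in when it is done.

```bash
mkdir -p pics; cat > h.py <<'E'
import numpy as np, cv2
from station import ctrl
from scipy.spatial.transform import Rotation as Rn
def ray(cal,px):
    K=np.array([[cal["fx"],0,cal["cx"]],[0,cal["fy"],cal["cy"]],[0,0,1.]])
    u=cv2.undistortPoints(np.array([[px]],float),K,np.array([cal["k1"],0,0,0,0.]))[0,0]
    R=np.array(cal["R"]);t=np.array(cal["t"])
    return -R.T@t, R.T@np.array([u[0],u[1],1.])
def at_z(cal,px,z):
    o,d=ray(cal,px); return o+d*(z-o[2])/d[2]
def proj(cal,X):
    R=np.array(cal["R"]);t=np.array(cal["t"]);c=R@np.array(X)+t;s=c[:2]/c[2];s=s*(1+cal["k1"]*(s@s))
    return np.array([cal["fx"]*s[0]+cal["cx"],cal["fy"]*s[1]+cal["cy"]])
def snap(n,f):
    im=ctrl.get_image(n); cv2.imwrite("pics/"+f,im); return im
def tool(p,yaw=None):
    "shift in cm in tool axes from present pose to world p"
    o=ctrl.get_obs(); R=Rn.from_rotvec(o["tool_rot"])
    return np.round(R.inv().apply(np.array(p)-o["tool_pos"])*100,2)
E
python3 - <<'E'
from h import *
np.set_printoptions(precision=4,suppress=True)
o=ctrl.get_obs();print(o["t"],o["tool_pos"],Rn.from_rotvec(o["tool_rot"]).as_matrix(),o["opening"])
Z={"fuse_box":0,"hatch_press":.06,"hatch_edge":.06,"block_c":.06,"loupe":0,"ring4":0,"gauge_pin":0,"hex_key":0}
for n in("top","side"):
    snap(n,n+"0.png");c=ctrl.calibration(n)
    for q in Z:
        for r in ctrl.landmark_of(n,q)[:3]: print(n,q,round(r["score"],2),np.round(r["position"]),at_z(c,r["position"],Z[q]))
E
```

```text
0.0 [0.1843 0.5966 0.2301] [[-0.9554  0.2953 -0.0008]
 [ 0.2953  0.9554 -0.0019]
 [ 0.0003 -0.002  -1.    ]] 0.0849997555495647
top fuse_box 0.58 [270. 198.] [0.5395 0.2231 0.    ]
top hatch_press 0.59 [284. 201.] [0.5251 0.1844 0.06  ]
top hatch_edge 0.61 [285. 212.] [0.4981 0.1817 0.06  ]
top block_c 0.91 [288. 243.] [0.4202 0.1716 0.06  ]
top block_c 0.88 [284. 200.] [0.5269 0.1845 0.06  ]
top block_c 0.85 [239. 246.] [0.4112 0.2938 0.06  ]
top loupe 0.52 [217. 203.] [0.5228 0.3641 0.    ]
top ring4 0.9 [377. 260.] [ 0.3762 -0.063   0.    ]
top gauge_pin 0.48 [405. 260.] [ 0.3757 -0.1392  0.    ]
top hex_key 0.59 [277. 166.] [0.625  0.2072 0.    ]
side fuse_box 0.97 [302. 249.] [0.5393 0.2267 0.    ]
side hatch_press 0.68 [314. 211.] [0.5177 0.1693 0.06  ]
side hatch_edge 0.55 [321. 215.] [0.5    0.1878 0.06  ]
side block_c 0.91 [365. 234.] [0.4126 0.2739 0.06  ]
side block_c 0.89 [307. 214.] [0.5311 0.185  0.06  ]
side block_c 0.86 [363. 268.] [0.4198 0.3932 0.06  ]
side loupe 0.85 [301. 288.] [0.5262 0.3671 0.    ]
side ring4 0.75 [369. 198.] [ 0.3876 -0.0494  0.    ]
side ring4 0.72 [310. 211.] [0.5388 0.0361 0.    ]
side ring4 0.71 [322. 213.] [0.507  0.0468 0.    ]
side gauge_pin 0.62 [368. 189.] [ 0.388  -0.1162  0.    ]
side hex_key 0.65 [261. 248.] [0.6254 0.2266 0.    ]
```

```bash
python3 - <<'E'
import cv2,numpy as np
a=cv2.resize(cv2.imread("pics/top0.png")[120:300,180:440],None,fx=3,fy=3)
cv2.imwrite("pics/top0c.png",a)
a=cv2.resize(cv2.imread("pics/side0.png")[150:320,200:460],None,fx=3,fy=3)
cv2.imwrite("pics/side0c.png",a)
E
```

```text
(no output)
```

View pics/top0c.png

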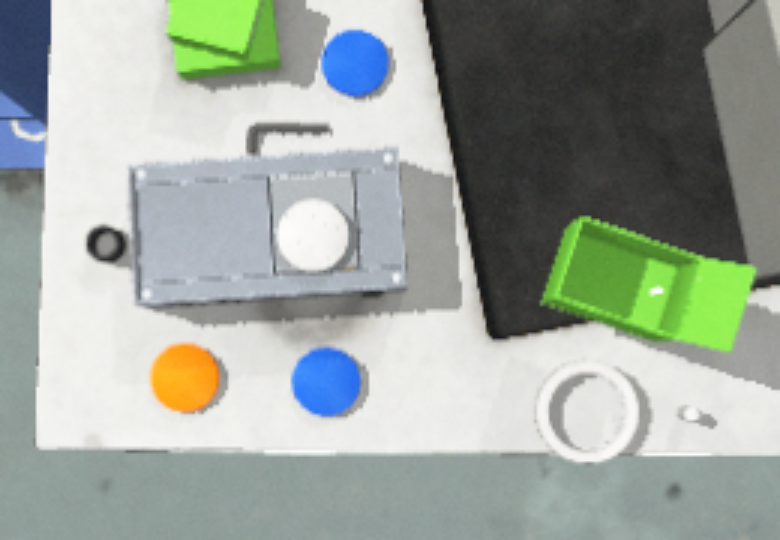

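View pics/side0c.png

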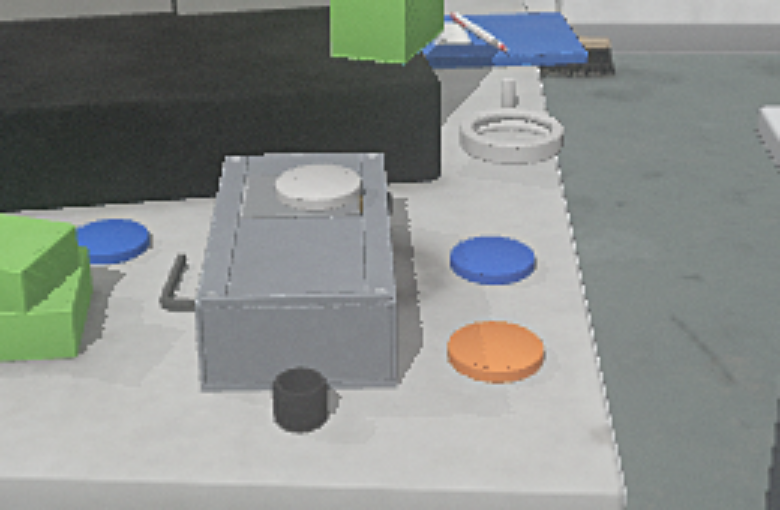

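The top view shows the box with corners at crop (132,163), (398,150), (405,288) and (138,303). The white block sits on the hatch at crop (312,234), and the blue and orange look-alikes lie on the bench. The side view agrees, and the loupe stands by the left end. Next I'll work out the box frame.

```bash
python3 - <<'E'
from h import *
np.set_printoptions(precision=4,suppress=True)
def box(n,cr,ox,oy):
    c=ctrl.calibration(n)
    P=np.array([at_z(c,(ox+x/3,oy+y/3),.06)[:2] for x,y in cr]) # order: BL(+x,+y) BR(+x,-y) FR(-x,-y) FL(-x,+y)
    M=np.array([[60,115],[60,-115],[-60,-115],[-60,115]])/1000
    mc=P.mean(0);U,S,Vt=np.linalg.svd(M.T@(P-mc));R=(U@Vt).T
    print(n,mc,np.arctan2(R[1,0],R[0,0]),np.linalg.norm(P-np.roll(P,1,0),axis=1))
    return mc,R
box("top",[(132,165),(398,150),(405,286),(138,302)],180,120)
box("side",[(200,297),(224,155),(383,153),(396,297)],200,150)
c=ctrl.calibration("top");print(at_z(c,(180+313/3,120+234/3),.07))
c=ctrl.calibration("side");print(at_z(c,(200+317/3,150+184/3),.07))
o=ctrl.get_obs();print(ctrl.calibration("wrist"))
E
```

```text
top [0.5398 0.2208] 0.07127081062606949 [0.1164 0.2261 0.116  0.2247]
side [0.5403 0.2253] 0.07493166556560747 [0.1165 0.2176 0.1194 0.2196]
[0.5321 0.1826 0.07  ]
[0.532  0.1931 0.07  ]
{'fx': 279.52191556451663, 'fy': 279.52191556451663, 'cx': 321.150039038679, 'cy': 200.84510544417665, 'k1': -0.03983600746869857, 'R': array([[ 0.2961,  0.9552,  0.0007],
       [ 0.9047, -0.2807,  0.3204],
       [ 0.3063, -0.0943, -0.9473]]), 't': array([-0.625 , -0.0415,  0.3791])}
```

```bash
python3 -m handwheel '[[[-4.6,-3.4,0],[0,0,0.18]],[[-9.2,-6.8,0],[0,0,0.36]],[[-13.8,-10.2,0],[0,0,0.54]],[[-18.4,-13.6,0],[0,0,0.72]],[[-23,-17,0],[0,0,0.9]]]' 0.15 30
python3 - <<'E'
from h import *
o=ctrl.get_obs();print(o["t"],o["tool_pos"],Rn.from_rotvec(o["tool_rot"]).as_euler("zyx"),o["opening"])
R=Rn.from_rotvec(o["tool_rot"]).as_matrix();print(R.round(3))
print(tool([.535,.127,.2]),"yaw left",np.arctan2(R[1,1],R[0,1])-.073, o["contact_force"])
E
```

```text
t: 1.52
tool_pos: [0.355, 0.3653, 0.2316]
tool_rot: [1.781, 2.588, 0.001]
contact_force: [0.6, 0.9, 0.6]
opening: 0.036
grip_force: 0.0
1.525 [0.35497676 0.36526803 0.23160723] [-1.93616986e+00  8.15451963e-04 -3.14111450e+00] 0.0360127412977591
[[-0.357  0.934  0.001]
 [ 0.934  0.357  0.   ]
 [ 0.     0.001 -1.   ]]
[-28.69   8.3    3.16] yaw left 0.292373262233769 [0.6129776  0.94244695 0.61808195]
```

```bash
python3 -m handwheel '[[[-5.7,1.7,0],[0,0,0.06]],[[-11.4,3.4,0],[0,0,0.12]],[[-17.1,5.1,0.5],[0,0,0.18]],[[-22.9,6.7,1],[0,0,0.24]],[[-28.6,8.3,2],[0,0,0.29]]]' 
python3 - <<'E'
from h import *
np.set_printoptions(precision=4,suppress=True)
im=snap("wrist","w1.png");c=ctrl.calibration("wrist")
for q,z in(("hatch_press",.06),("hatch_edge",.06),("block_c",.06),("fuse_box",0)):
    for r in ctrl.landmark_of("wrist",q)[:2]: print(q,round(r["score"],2),np.round(r["position"]),at_z(c,r["position"],z))
o=ctrl.get_obs();R=Rn.from_rotvec(o["tool_rot"]).as_matrix();print(o["tool_pos"],R.round(3),o["contact_force"],o["t"])
E
```

```text
t: 2.15
tool_pos: [0.5366, 0.1286, 0.212]
tool_rot: [2.131, 2.306, 0.003]
contact_force: [0.6, 0.2, -0.6]
opening: 0.0362
grip_force: 0.0
block_c 0.94 [448. 164.] [0.673  0.1575 0.06  ]
block_c 0.9 [321. 136.] [0.5356 0.1759 0.06  ]
fuse_box 0.93 [331.  97.] [0.5445 0.2157 0.    ]
[0.535  0.1303 0.2112] [[-0.08   0.997 -0.001]
 [ 0.997  0.08   0.   ]
 [ 0.    -0.    -1.   ]] [-0.4871 -0.3012  0.8458] 2.4
```

View pics/w1.png

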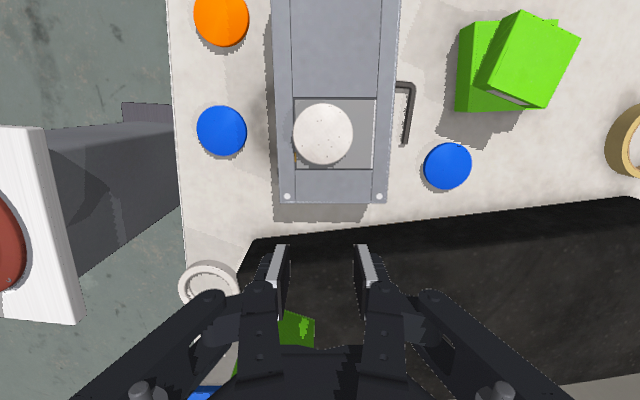

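The wrist view shows the block at (323,134). The hatch runs from about (294,98) to (375,169), and the box's right end is at row 203 between columns 277 and 387.

```bash
python3 - <<'E'
from h import *
np.set_printoptions(precision=4,suppress=True)
c=ctrl.calibration("wrist")
C=np.array([.540,.223]);a=.073;R=np.array([[np.cos(a),-np.sin(a)],[np.sin(a),np.cos(a)]])
for n,p,z in(("hatchFL",(295,98),.06),("hatchBL",(375,98),.06),("hatchBR",(374,169),.06),("hatchFR",(295,169),.06),("boxFR",(277,203),.06),("boxBR",(387,203),.06),("blk",(323,134),.07),("boxB",(397,0),.06),("boxF",(272,0),.06)):
    X=at_z(c,p,z);print(n,X,"local",R.T@(X[:2]-C))
o=ctrl.get_obs();print("tcp local",R.T@(o["tool_pos"][:2]-C))
E
```

```text
hatchFL [0.5026 0.2186 0.06  ] local [-0.0376 -0.0017]
hatchBL [0.5815 0.225  0.06  ] local [ 0.0415 -0.0011]
hatchBR [0.5903 0.1539 0.06  ] local [ 0.0451 -0.0726]
hatchFR [0.5063 0.1471 0.06  ] local [-0.0391 -0.0732]
boxFR [0.4883 0.1072 0.06  ] local [-0.06   -0.1117]
boxBR [0.61  0.117 0.06 ] local [ 0.0621 -0.1108]
blk [0.5329 0.1868 0.07  ] local [-0.0097 -0.0356]
boxB [0.5902 0.3109 0.06  ] local [0.0565 0.084 ]
boxF [0.4772 0.3016 0.06  ] local [-0.0569  0.083 ]
tcp local [-0.0117 -0.0921]
```

```bash
python3 -m handwheel '[[[0,0,5],[0,0,0]],[[0,0,10],[0,0,0]],[[0,0,13.4],[0,0,0]],[[0,0,14],[0,0,0]],[[0,0,14],[0,0,0]]]'; python3 -m handwheel '[[[0,0,0.3],[0,0,0]],[[0,0,0.4],[0,0,0]],[[0,0,0.4],[0,0,0]]]'
```

```text
t: 3.02
tool_pos: [0.5355, 0.1312, 0.0724]
tool_rot: [2.127, 2.311, 0.002]
contact_force: [0.1, 0.3, 1.1]
opening: 0.036
grip_force: 0.0
t: 3.4
tool_pos: [0.5356, 0.1303, 0.068]
tool_rot: [2.129, 2.309, 0.001]
contact_force: [0.1, -0.0, -0.3]
opening: 0.0362
grip_force: 0.0
```

```bash
python3 -m handwheel '[[[0,0,0.2],[0,0,0]],[[0,0,0.4],[0,0,0]],[[0,0,0.4],[0,0,0]]]'; python3 - <<'E'
from h import *
im=snap("side","s1.png");cv2.imwrite("pics/s1c.png",cv2.resize(im[160:290,240:400],None,fx=5,fy=4.5*5/4.5)[:600])
E
```

```text
t: 3.78
tool_pos: [0.5349, 0.1302, 0.0629]
tool_rot: [-2.129, -2.309, 0.001]
contact_force: [0.3, 0.2, 0.2]
opening: 0.0358
grip_force: 0.0
```

View pics/s1c.png

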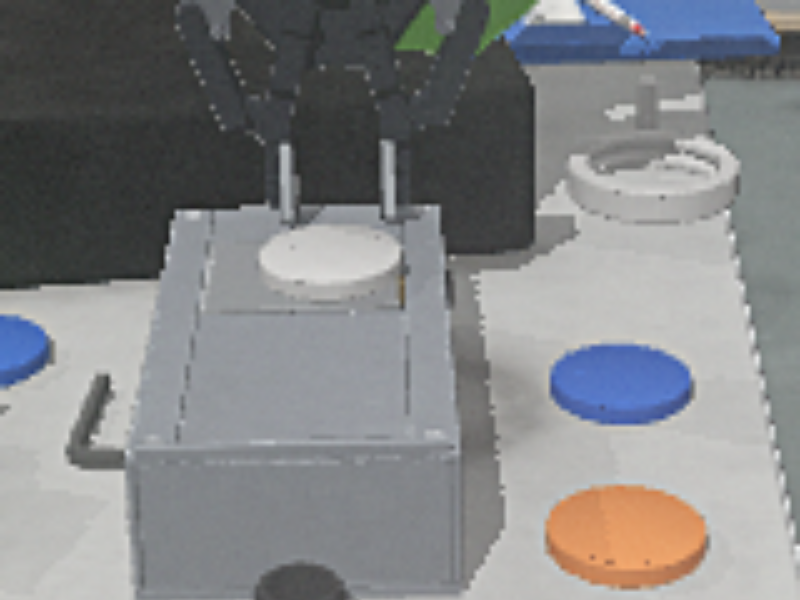

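The fingers stand clear just behind the block and straddle it (block crop centre 330,255). The next move pushes along +tool x.

```bash
python3 -m handwheel '[[[0.9,0,0],[0,0,0]],[[1.7,0,0],[0,0,0]],[[2.3,0,0],[0,0,0]],[[3.0,0,0],[0,0,0]],[[4.0,0,0],[0,0,0]]]'; python3 -m handwheel '[[[1,0,0],[0,0,0]],[[2,0,0],[0,0,0]],[[3,0,0],[0,0,0]],[[4,0,0],[0,0,0]]]'
python3 - <<'E'
from h import *
np.set_printoptions(precision=4,suppress=True)
snap("wrist","w2.png");snap("side","s2.png")
for n in("wrist","side"):
  c=ctrl.calibration(n)
  for r in ctrl.landmark_of(n,"block_c")[:4]: print(n,round(r["score"],2),np.round(r["position"]),at_z(c,r["position"],.06))
o=ctrl.get_obs();print(o["tool_pos"],o["contact_force"])
E
```

```text
t: 4.45
tool_pos: [0.5319, 0.1706, 0.0634]
tool_rot: [2.13, 2.309, -0.0]
contact_force: [1.1, -1.9, 0.2]
opening: 0.0364
grip_force: 0.6
t: 4.95
tool_pos: [0.5285, 0.2108, 0.0633]
tool_rot: [-2.129, -2.31, 0.0]
contact_force: [0.4, -1.3, -0.5]
opening: 0.0363
grip_force: 0.7
wrist 0.98 [174. 247.] [0.4427 0.2088 0.06  ]
wrist 0.9 [164.  90.] [0.4448 0.2956 0.06  ]
wrist 0.78 [504. 291.] [0.646  0.1941 0.06  ]
wrist 0.7 [319. 200.] [0.5254 0.2446 0.06  ]
side 0.92 [366. 269.] [0.4164 0.3976 0.06  ]
side 0.83 [364. 235.] [0.4148 0.2756 0.06  ]
side 0.79 [237. 231.] [0.6593 0.2667 0.06  ]
side 0.73 [308. 227.] [0.5233 0.2467 0.06  ]
[0.5284 0.2105 0.0631] [-0.6034 -0.143  -0.208 ]
```

View pics/w2.png

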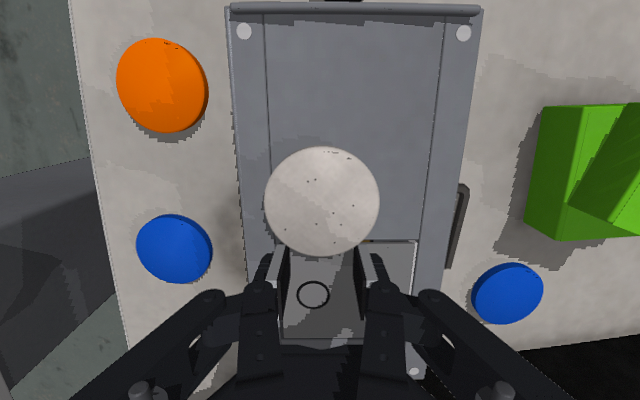

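The block at (321,200) is seated between the fingers and partly off the hatch. The ring mark shows at (313,294). I'll push 35 mm further and then back off.

```bash
python3 - <<'E'
from h import *
c=ctrl.calibration("wrist");print(at_z(c,(313,294),.06),at_z(c,(321,200),.07))
E
python3 -m handwheel '[[[0.9,0,0],[0,0,0]],[[1.8,0,0],[0,0,0]],[[2.7,0,0],[0,0,0]],[[3.5,0,0],[0,0,0]]]'
python3 -m handwheel '[[[-1.5,0,0],[0,0,0]],[[-2.5,0,-3],[0,0,0]],[[-4,0,-6],[0,0,0]],[[-5,0,-6],[0,0,0]],[[-5,0,-6],[0,0,0]]]' 1
python3 - <<'E'
from h import *
np.set_printoptions(precision=4,suppress=True)
snap("wrist","w3.png")
for n in("wrist","side"):
  if n=="side": snap("side","s3.png")
  c=ctrl.calibration(n)
  for q in("hatch_press","hatch_edge","block_c"):
    for r in ctrl.landmark_of(n,q)[:4]: print(n,q,round(r["score"],2),np.round(r["position"]),at_z(c,r["position"],.06))
o=ctrl.get_obs();print(o["t"],o["tool_pos"],o["contact_force"],o["opening"])
E
```

```text
[0.52636195 0.18265573 0.06      ] [0.52610984 0.24752655 0.07      ]
t: 5.65
tool_pos: [0.5257, 0.2456, 0.0632]
tool_rot: [-2.129, -2.31, 0.0]
contact_force: [1.5, -1.2, 0.3]
opening: 0.0364
grip_force: 0.6
t: 6.28
tool_pos: [0.5295, 0.1941, 0.1225]
tool_rot: [-2.131, -2.307, 0.001]
contact_force: [0.2, -0.0, -0.3]
opening: 0.0004
grip_force: 0.0
wrist hatch_edge 0.68 [292. 230.] [0.5078 0.1814 0.06  ]
wrist block_c 0.86 [197.  74.] [0.4376 0.2915 0.06  ]
wrist block_c 0.79 [319. 103.] [0.5213 0.2789 0.06  ]
wrist block_c 0.73 [477. 244.] [0.6587 0.1809 0.06  ]
wrist block_c 0.56 [203. 208.] [0.4369 0.1949 0.06  ]
side hatch_press 0.67 [310. 212.] [0.524  0.1741 0.06  ]
side hatch_edge 0.81 [323. 213.] [0.4978 0.1792 0.06  ]
side hatch_edge 0.64 [306. 234.] [0.5234 0.2766 0.06  ]
side block_c 0.85 [306. 236.] [0.5233 0.284  0.06  ]
side block_c 0.61 [367. 270.] [0.414  0.3981 0.06  ]
side block_c 0.56 [362. 233.] [0.418  0.2703 0.06  ]
side block_c 0.51 [236. 230.] [0.663  0.2637 0.06  ]
6.675 [0.5296 0.1953 0.1227] [-0.0898 -0.197  -0.9105] 9.052028681820429e-05
```

View pics/w3.png

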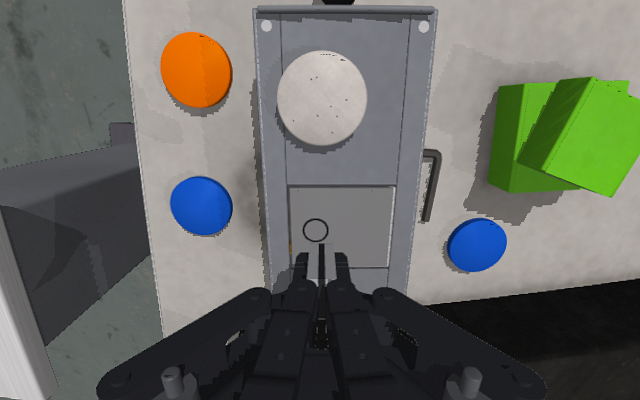

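The block at (322,97) is wholly left of the hatch seam at row 186. The mark is at (315,230).

```bash
python3 - <<'E'
from h import *
c=ctrl.calibration("wrist");p=at_z(c,(315,230),.06);print(p,at_z(c,(322,97),.07));p[2]=.068;print(tool(p),tool([.525,.1825,.068]))
E
```

```text
[0.52623587 0.1834969  0.06      ] [0.52366552 0.28342357 0.07      ]
[-1.15 -0.42  5.48] [-1.24 -0.56  5.48]
```

```bash
python3 -m handwheel '[[[-0.7,-0.4,2.5],[0,0,0]],[[-1.2,-0.4,4.8],[0,0,0]],[[-1.2,-0.4,5.6],[0,0,0]],[[-1.2,-0.4,5.6],[0,0,0]]]';  python3 -m handwheel '[[[0,0,0.2],[0,0,0]],[[0,0,0.4],[0,0,0]],[[0,0,0.4],[0,0,0]]]'
```

```text
t: 7.18
tool_pos: [0.5266, 0.183, 0.0669]
tool_rot: [-2.129, -2.309, 0.001]
contact_force: [0.5, 0.9, -0.0]
opening: 0.0
grip_force: 0.0
t: 7.55
tool_pos: [0.5271, 0.1829, 0.0636]
tool_rot: [2.129, 2.309, 0.001]
contact_force: [-0.0, 0.1, -1.1]
opening: 0.0
grip_force: 0.0
```

```bash
python3 -m handwheel '[[[0,0,0.15],[0,0,0]],[[0,0,0.3],[0,0,0]],[[0,0,0.3],[0,0,0]]]';  python3 -m handwheel '[[[0,0,0.1],[0,0,0]],[[0,0,0.2],[0,0,0]],[[0,0,0.2],[0,0,0]]]'
```

```text
t: 7.92
tool_pos: [0.5271, 0.1829, 0.0611]
tool_rot: [-2.13, -2.31, -0.0]
contact_force: [-1.4, 0.0, 4.9]
opening: 0.0002
grip_force: 2.2
t: 8.3
tool_pos: [0.5271, 0.1829, 0.0595]
tool_rot: [2.13, 2.31, 0.0]
contact_force: [-2.7, -0.4, 6.9]
opening: -0.0001
grip_force: 3.7
```

```bash
python3 -m handwheel '[[[0,0,0.1],[0,0,0]],[[0,0,0.2],[0,0,0]],[[0,0,0.2],[0,0,0]]]';  python3 -m handwheel '[[[0,0,0.07],[0,0,0]],[[0,0,0.1],[0,0,0]],[[0,0,0.1],[0,0,0]]]'
```

```text
t: 8.68
tool_pos: [0.5271, 0.1829, 0.0574]
tool_rot: [-2.13, -2.31, 0.0]
contact_force: [-2.8, -0.6, 7.2]
opening: -0.0003
grip_force: 3.9
t: 9.05
tool_pos: [0.527, 0.1829, 0.0564]
tool_rot: [-2.13, -2.309, 0.0]
contact_force: [-2.8, -1.1, 7.5]
opening: -0.0001
grip_force: 3.7
```

```bash
python3 -m handwheel '[[[0,0,0.05],[0,0,0]],[[0,0,0.05],[0,0,0]]]';  python3 -m handwheel '[[[0,0,0.05],[0,0,0]],[[0,0,0.05],[0,0,0]]]'
```

```text
t: 9.3
tool_pos: [0.527, 0.1829, 0.0559]
tool_rot: [-2.13, -2.31, 0.0]
contact_force: [-3.3, -0.5, 7.2]
opening: -0.0002
grip_force: 3.8
t: 9.55
tool_pos: [0.5271, 0.1829, 0.0558]
tool_rot: [-2.13, -2.31, 0.0]
contact_force: [-4.6, -1.2, 9.1]
opening: 0.0003
grip_force: 4.8
```

The force now rises with no further travel, so the hatch is at its stop, past the latch point. I'll lift away quickly, up and back toward the robot.

```bash
python3 -m handwheel '[[[0,0,-4],[0,0,0]],[[0,-1,-9.5],[0,0,0]],[[0,-4,-14],[0,0,0]],[[0,-8,-17],[0,0,0]],[[0,-12,-18],[0,0,0]]]';  python3 -m handwheel '[[[0,0,0],[0,0,0]],[[0,0,0],[0,0,0]],[[0,0,0],[0,0,0]],[[0,0,0],[0,0,0]],[[0,0,0],[0,0,0]]]'; python3 -m handwheel '[[[0,0,0],[0,0,0]],[[0,0,0],[0,0,0]],[[0,0,0],[0,0,0]],[[0,0,0],[0,0,0]],[[0,0,0],[0,0,0]]]'
python3 - <<'E'
from h import *
np.set_printoptions(precision=4,suppress=True)
im=snap("side","s4.png");cv2.imwrite("pics/s4c.png",cv2.resize(im[140:320,200:440],None,fx=3.3,fy=3.3))
for n in("side","top"):
  if n=="top": snap("top","t4.png")
  c=ctrl.calibration(n)
  for q,z in(("hatch_edge",.14),("block_c",.06),("loupe",0),("hex_key",0)):
    for r in ctrl.landmark_of(n,q)[:4]: print(n,q,round(r["score"],2),np.round(r["position"]),at_z(c,r["position"],z))
print(ctrl.get_obs()["t"])
E
```

```text
t: 10.18
tool_pos: [0.4073, 0.1732, 0.237]
tool_rot: [2.128, 2.308, 0.006]
contact_force: [0.6, -0.9, -0.1]
opening: -0.0
grip_force: 0.0
t: 10.8
tool_pos: [0.4075, 0.1731, 0.2338]
tool_rot: [-2.129, -2.309, 0.001]
contact_force: [-0.1, 0.4, 0.6]
opening: -0.0004
grip_force: 0.0
t: 11.42
tool_pos: [0.4073, 0.1731, 0.2344]
tool_rot: [2.13, 2.31, 0.0]
contact_force: [-0.1, 0.7, 0.1]
opening: -0.0001
grip_force: 0.0
side hatch_edge 0.64 [290. 184.] [0.5581 0.2167 0.14  ]
side block_c 0.8 [363. 235.] [0.4166 0.2761 0.06  ]
side block_c 0.68 [237. 231.] [0.659  0.2679 0.06  ]
side block_c 0.67 [307. 237.] [0.5221 0.2872 0.06  ]
side block_c 0.65 [364. 267.] [0.4188 0.3913 0.06  ]
side loupe 0.58 [300. 288.] [0.5287 0.3682 0.    ]
side hex_key 0.64 [261. 249.] [0.6231 0.2295 0.    ]
top hatch_edge 0.64 [281. 183.] [0.5597 0.1891 0.14  ]
top block_c 0.97 [299. 144.] [0.6739 0.1489 0.06  ]
top block_c 0.45 [238. 245.] [0.4124 0.2961 0.06  ]
top loupe 0.51 [217. 204.] [0.5196 0.3635 0.    ]
top hex_key 0.45 [278. 166.] [0.624  0.2053 0.    ]
11.925
```

View pics/s4c.png

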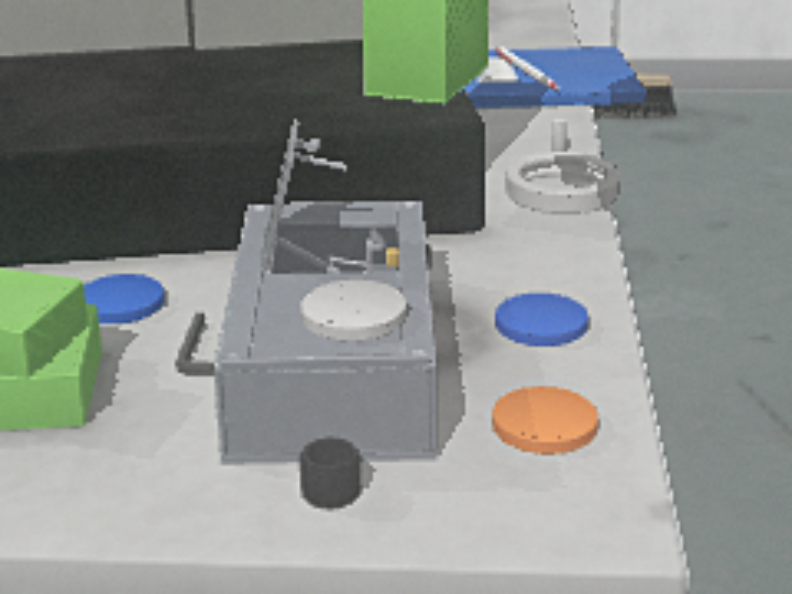

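The hatch stands wide open with its edge at crop (295,125). The block lies flat on the fixed top at (355,308), clear of the opening. The bystanders haven't moved, and the hand touches nothing.

```bash
python3 -c "
from station import ctrl; print(ctrl.finish_job())"
```

```text
the job is handed in; nothing more can be done
None
```

The job is handed in after about 12 s: the block lies wholly on the fixed top left of the hatch, the hatch was pressed once and stood wide open in the last picture, the other things had not moved, and the robot was touching nothing.

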